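# Plant a price sign through a riser into its hidden foot

### The arm

A 6-joint arm with a two-finger parallel gripper is mounted at the origin on the work surface; the furniture and walls round the work are solid. World frame = base frame: x ahead of the robot, y to its left, z up, the work surface at z = 0. Lengths are in mm, angles in degrees, forces in N, time in s.
With the tool pointing down it reaches from about 300 to 850 mm from the base axis. Payload 4.2 kg.
Tool frame: the origin (TCP) lies midway between the tips of the shut fingers; the grasp point (between the pads) lies env.hold_point_z behind it (env.hold_point_z is the distance from the TCP to the grasp point, in mm); z points along the fingers, y is the line along which they close (so a half turn about z gives the same grasp; the last joint's range is limited). The gripper opens to 91 mm and grips with 3 to 60 N. Pads are 32 mm wide; open, the fingers measure 118 mm over their backs; the gripper's body (76 mm by 178 mm) begins 60 mm behind the grasp point.
Start: joints at [64.515, 18.312, 89.639, -0, 72.044, -1.146], TCP at [236.984, 523.91, 213.976] pointing down, gripper open.
Joint ranges: [-177.97, 177.97], [-48.28, 115.42], [12.27, 149.76], [-77.06, 257.06], [2.81, 150.46], [-146.56, 146.56]. Speed limits (degrees/s): [147.25, 147.25, 180, 180, 180, 180].

### API

Orientations are given as [roll, pitch, yaw] about the fixed x, y, z axes, in that order (R = Rz(yaw) Ry(pitch) Rx(roll)).
In Python, from workcell import env, viewer, spotter gives the robot as it stands.
- The arm moves only by the tool apply_moves, never from a script. Its arguments are lists of equal length, an entry for each row: "delta_pos": the shift along the world's x, y, z normalised to -1 to 1, where 1 is 120 mm, a list of three; "rot": the turn, a rotation vector about the world's x, y, z normalised to -1 to 1, where 1 is 1.5 rad, a list of three; "hand": the opening, from 0 (shut) to 1 (fully open). A call has 1 to 10 rows; each row is the pose to reach, as a shift and turn from the pose commanded when the call began; what a row does not reach only later rows make up. A row lasts 1/12 s, in which the tool goes at most 41.7 mm and 7.16 degrees, less where a joint would pass 70% of its speed; a pose out of reach is approached as far as the arm can. A call with a number of a shift or a turn outside -1 to 1 is refused whole. A call with a gripper value outside its range is refused whole. The fingers move at their own pace and stop on an object; "newtons" is the grip in N (left out, the last holds). Time passes only in rows, so rows that repeat a pose let the fingers close. It gives the time, the measured TCP pose, the force, the opening and the grip force at its end, in the units of the state.
- env.state(): the state, without advancing time (a new reading comes with each control period).
- viewer.grab_frame(name): name is "side" or "top" or "wrist"; returns a dict with "pixels" (420x560x3 uint8, red, green, blue), "camera_matrix" (3x3 intrinsics, pixels), "R" (3x3) and "t" (3): a world point X has camera coordinates R X + t; the wrist camera has in their place "mount" (4x4, takes a point from camera to tool coordinates, whose origin is the TCP and whose axes are the flange's). Camera axes: x right, y down, z forward; pixel columns grow to the right and rows downward; lengths in mm; the calibration is good to about 2 mm. A picture is of the moment at which its call begins: read the wrist's pose just before it. There is no depth.
- env.job_done(): hands the job in; it is judged then, once.
Trained networks look in a picture, given as the dict that the camera call returned (one of the last four; its "shot" number tells which), for a name from the list of things; names that differ only in an ending like _2 or _b are one class to them, and where a whole thing is asked for, a point or a joint stands for the part that bears it (a point fixed in the world has none). Each returns a list of dicts, best first, with "score" (0 to 1); they miss things now and then, are a little off and sometimes report something else, mostly with a low value. They report only what shows in the picture. A call takes as long as a camera call.
- spotter.trace(picture, query): "mask" (420x560 bool, what is visible of it) and "box" ([centre column, centre row, width, height] in pixels, round what is visible of it).
- spotter.landmark_of(picture, query): "position" ([column, row] in pixels: a listed point, or the origin of a listed thing).
The state is a dict: "time_s": time; "qpos": joint angles; "qvel": joint speeds; "effort": joint torques, N m; "ee_pos": TCP position; "ee_rot": TCP orientation; "force": force on the tool from outside, world axes, zero at the start; "torque": the same for the moment, N m; "gripper_width": finger opening in mm; "gripper_force": force on a finger pad.
Only numpy, scipy, OpenCV 4.12 (cv2) and the standard library are available. Lean on these libraries where they do the work, as an engineer would, in place of code of your own. Each camera call takes 0.05 s, during which the arm holds its last target. There are 200 camera calls.

### The job

Take the chalkboard price sign out of the post stand and plant it in the display riser: the post goes down through the grommet hole in the deck into the socket of the weighted foot underneath. A flush spring cap hides the socket and it is not exactly under the hole, so feel about with the tip of the post until it drops in. Leave the sign upright and fully home, collar flat on the grommet and board square to the riser's front, and let go; do not shift the cheese wedge on the riser, the tub or the large label roll.

Things in the scene. Friction and masses are not known exactly. Their poses are not given: they have to be found in the camera images.
- sign: Chalkboard price sign, loose, 0.22 to 0.37 kg, 174 mm tall, upright. Origin at the centre of the post's lower tip, z up the post. From below: steel spigot 18 mm in diameter, 74 mm long, foot chamfered 1.5 mm; dark collar disc 84 mm in diameter, z 74 to 80; stem 22 mm, then 14 mm in diameter; framed board z 104 to 174. The tip is 14 mm above the table at the start.
- sign_collar (a point): Centre of the underside of the sign's collar, 74 mm above the tip, on the post's axis.
- sign_board (a point): Centre of the sign's board (light wood frame, black face), 139 mm above the tip: 10 mm thick along the sign's x, 110 mm wide along its y, 70 mm high. Grip it from above across its 10 mm thickness.
- post_stand: Fixed storage stand: dark round base plate 84 mm in diameter, 12 mm high, and an upright steel tube, 34 mm in outer and 24 mm in inner diameter, rim 88 mm above the table. Origin at the centre of its underside. At the start the sign stands in the tube, collar on the rim, its x axis turned up to 0.5 rad from the world's.
- riser: Fixed display riser: dark wooden box with closed sides, 240 mm along its x by 180 mm along its y, turned up to 0.25 rad; deck top 85 mm above the table, deck 16 mm thick. Origin at the centre of its underside; the front is the -x side, towards the robot. Inside, below the hole in the deck, a fixed, flat-topped dark steel foot spans more than the hole.
- riser_grommet (a point): Centre of the 56 mm round hole in the deck, at the top of its black rim (86 mm above the table). Foot's top: 40 mm below this. Its blind vertical socket, 21 mm wide, 36 mm deep, is centred up to 8 mm off along each of the riser's x and y, unmeasured, and closed flush by a same-steel cap that yields to under 1 N; the rest is rigid. Post home: collar on the rim, tip 12 mm above the table.
- wedge: Wrapped cheese wedge, loose, 91 x 139 x 53 mm, lying on the back half of the deck; origin at the centre of its underside. Leave it alone.
- spread_tub: Round white lidded tub, loose, 106 mm in diameter, 68 mm high, on the table to the right of the post stand. Leave it alone.
- label_roll: White roll of labels, loose, 70 mm in diameter, 40 mm high, on the table between post stand and tub. Leave it alone.
- sign_stand: Tall black pole sign of the shop, fixed, left of the robot's front: pole with a flat panel 350 mm wide and 210 mm high, 262 to 472 mm above the table, turned by 0.3 rad from facing the robot. Origin under its pole. Nothing to do with the job: keep the arm clear of it.
- label_scale: Grey label-printing scale, fixed, right of the riser, about 350 mm deep and 430 mm wide; its printer housing on the side towards the robot is up to 155 mm high. Origin at the centre of its underside. Nothing to do with the job: carry the sign clear of it.

How it is judged (in metres and radians):
At the end, for the whole second after the job is handed in: The sign's collar lies on the grommet rim (underside at most 4 mm above it, centre within 18 mm of the hole's centre), the sign is upright within 0.05 rad, its board faces the riser's front (or back) within 0.22 rad, and it stands still, released (z of sign_collar in the frame of riser_grommet below 0.004 m and horizontal distance between sign_collar and riser_grommet below 0.018 m and angle between sign's own z axis and vertical below 0.05 rad and angle between the x axis of sign and the x axis of riser, either way round below 0.22 rad and linear speed of sign below 0.02 m/s); the robot touches nothing.
It fails at once if the cheese wedge is shifted more than 25 mm (distance of wedge from where it was at the start of the episode above 0.025 m).
It fails at once if the tub is shifted more than 25 mm (distance of spread_tub from where it was at the start of the episode above 0.025 m).
It fails at once if the large label roll is shifted more than 25 mm (distance of label_roll from where it was at the start of the episode above 0.025 m).
It also fails if it takes over 64 s, if anything falls off the work surface, if the arm or the gripper's body presses on something with over 40 N, if the wrist force passes 120 N, or if a joint passes its speed limit or range.

## Working session

There is one attempt and no reset: what is moved stays moved. The work goes in short steps, Python scripts to look and compute and a tool call to move; the robot and the scene stay as the last step left them, time stands still between calls to the robot, and variables do not carry over. Pictures are saved under pics/ and viewed, at most 10 in all, crops included, and the job is handed in when it is done.

Besides the shell and the picture viewer there is one more tool, called after "Emit:" by a JSON object that holds its "method" and its "body", one argument or row to a line. apply_moves: Moves the arm, as the interface text tells. Its arguments: {"type":"object","properties":{"delta_pos":{"type":"array"},"rot":{"type":"array"},"hand":{"type":"array"},"newtons":{"type":"number"}},"required":["delta_pos","rot","hand"]}

```bash
mkdir -p pics; ls; cat > h.py <<'E'
import numpy as np,cv2,json
from workcell import env,viewer,spotter
def cam(f,s=None):
    K=np.array(f["camera_matrix"])
    if "R" in f: return K,np.array(f["R"]),np.array(f["t"])
    from scipy.spatial.transform import Rotation as Ro
    T=np.eye(4);T[:3,:3]=Ro.from_euler('xyz',s["ee_rot"],degrees=True).as_matrix();T[:3,3]=s["ee_pos"]
    C=np.linalg.inv(T@np.array(f["mount"]));return K,C[:3,:3],C[:3,3]
def ray(c,uv):
    K,R,t=c;d=R.T@np.linalg.inv(K)@np.array([uv[0],uv[1],1.]);return -R.T@t,d/np.linalg.norm(d)
def onz(c,uv,z):
    o,d=ray(c,uv);return o+d*(z-o[2])/d[2]
def proj(c,X):
    K,R,t=c;p=K@(R@np.array(X,float)+t);return p[:2]/p[2]
def tri(rs):
    A=0;b=0
    for o,d in rs:
        P=np.eye(3)-np.outer(d,d);A=A+P;b=b+P@o
    X=np.linalg.solve(A,b);return X,[np.linalg.norm((np.eye(3)-np.outer(d,d))@(X-o)) for o,d in rs]
E
python3 - <<'E'
from h import *
np.set_printoptions(precision=1,suppress=True)
print(env.hold_point_z,env.state())
F={}
for n in["side","top","wrist"]:
    s=env.state();f=viewer.grab_frame(n);F[n]=(f,cam(f,s));cv2.imwrite(f"pics/{n}0.png",f["pixels"][:,:,::-1])
for q in["sign_collar","sign_board","sign","post_stand","riser","riser_grommet","wedge","spread_tub","label_roll","label_scale","sign_stand"]:
    rs=[]
    for n in F:
        f,c=F[n];r=spotter.landmark_of(f,q)
        if r: print(q,n,np.array(r[0]["position"]),round(r[0]["score"],2),onz(c,r[0]["position"],{"sign_collar":88,"sign_board":153,"riser_grommet":86,"wedge":85,"sign":14}.get(q,0)));
        if r and r[0]["score"]>.5: rs.append(ray(c,r[0]["position"]))
    if len(rs)>1: print("  tri",*tri(rs))
a=[cv2.imread(f"pics/{n}0.png") for n in F]
E
```

```text
pics
18.8 {'time_s': 0.0, 'qpos': array([64.5, 18.4, 89.7, -0. , 72. , -1.1]), 'qvel': array([ 0. ,  0. ,  0.1,  0. , -0. , -0.1]), 'effort': array([  0. , -41.2, -23.2,   0.1,   0. ,  -0. ]), 'ee_pos': array([236.8, 523.4, 213.1]), 'ee_rot': array([-179.9,   -0. ,  155.7]), 'force': array([ 1.1, -0.2, -0.7]), 'torque': array([ 0., -0., -0.]), 'gripper_force': 0.0, 'gripper_width': 91.50811640111259}
sign_collar side [263.8 246.9] 0.85 [ 404.4 -182.6   88. ]
sign_collar top [312.  234.1] 0.82 [ 406.8 -184.2   88. ]
  tri [ 405.5 -183.7   88.5] [np.float64(1.4039993619263), np.float64(1.4039993619263187)]
sign_board side [265.4 225.3] 0.56 [ 408.5 -185.7  153. ]
sign_board top [310.7 232.6] 0.82 [ 411.8 -173.8  153. ]
  tri [ 412.1 -174.8  145.9] [np.float64(0.4898751104480813), np.float64(0.4898751104480878)]
sign side [265.5 223.1] 0.25 [493.   38.2  14. ]
sign top [306.5 230.9] 0.91 [ 414.1 -176.8   14. ]
post_stand top [304.3 232.4] 0.49 [ 409.6 -171.8    0. ]
riser side [272.2 207.8] 0.8 [558.6 145.    0. ]
riser top [194.  174.3] 0.62 [572.6 145.4   0. ]
  tri [566.8 148.   -2.8
[... 174 characters left out ...]
. ]
  tri [517.2 138.3  83.4] [np.float64(2.991068684584819), np.float64(2.9910686845848247)]
wedge side [294.5 182. ] 0.75 [638.7 140.6  85. ]
wedge top [187.1 145.9] 0.63 [637.1 148.9  85. ]
  tri [640.1 148.9  80.9] [np.float64(2.2712911151066333), np.float64(2.2712911151063717)]
spread_tub side [311.6 337.9] 0.83 [ 420.8 -426.2    0. ]
spread_tub top [393.7 228.3] 0.75 [ 423.7 -430.3    0. ]
  tri [ 421.8 -428.7    2.3] [np.float64(2.1079768413167943), np.float64(2.107976841316842)]
label_roll side [281.2 306.3] 0.57 [ 398.3 -310.4    0. ]
label_roll top [352.5 238.4] 0.57 [ 393.7 -310.6    0. ]
  tri [ 395.7 -311.1    1.4] [np.float64(2.1438499434151432), np.float64(2.1438499434151748)]
```

View pics/top0.png

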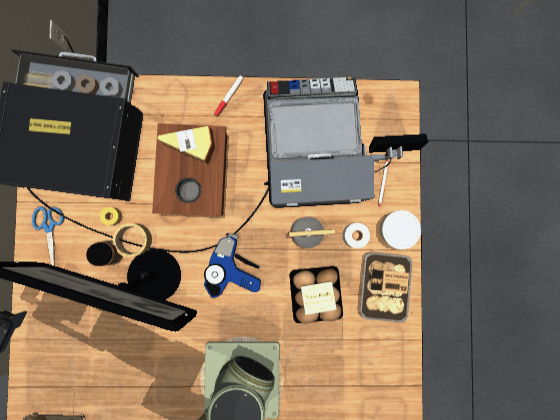

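View pics/side0.png

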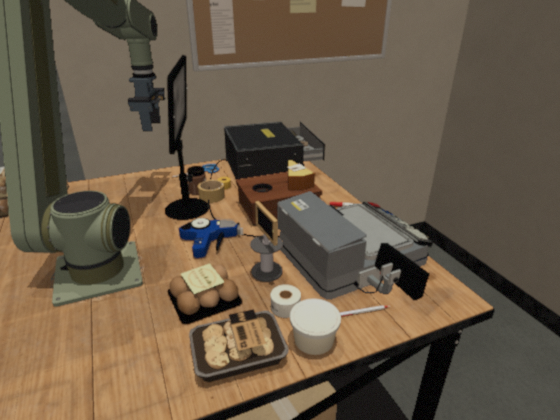

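The top view shows the sign at about (310,233), the grommet at (189,191), the wedge at (187,143), and the roll and tub at (356,236) and (402,230). The black pole panel runs from (0,265) to (195,320) and lies between the arm and the work. The side view shows the same layout, with the gripper at (145,110) left of the panel. I'll work out the panel's position before moving.

```bash
python3 - <<'E'
from h import *
np.set_printoptions(precision=1,suppress=True)
t=viewer.grab_frame("top");s=viewer.grab_frame("side");ct=cam(t);cs=cam(s)
print("camtop",ray(ct,(280,210)),"side",ray(cs,(280,210))[0])
b=onz(ct,(155,275),0);print("base",b,onz(cs,(187,207),0))
for sg in(1,-1):
  for yaw in(.3*sg,):
    d=np.array([-np.sin(yaw),np.cos(yaw),0])*175
    for e in(1,-1):
        for z in(262,472):
            X=b+e*d;X[2]=z;print(sg,X,proj(ct,X),proj(cs,X))
# riser corners and board masks
for q,f,c in(("riser",t,ct),("sign_board",t,ct),("sign",t,ct)):
    r=spotter.trace(f,q)
    for x in r[:1]:
        m=x["mask"].astype(np.uint8);print(q,x["score"],x["box"],m.sum());R=cv2.minAreaRect(cv2.findNonZero(m));z=85 if q=="riser" else 188
        P=np.array([onz(c,p,z)[:2] for p in cv2.boxPoints(R)]);print(P,[ (np.linalg.norm(P[i]-P[i-1]),np.degrees(np.arctan2(*(P[i]-P[i-1])[::-1]))) for i in range(2)])
E
```

```text
camtop (array([ 428. ,  -70.1, 1122.9]), array([ 0., -0., -1.])) side [ 112.  -975.8  671.7]
base [286.5 248.1   0. ] [291.2 262.3   0. ]
1 [234.8 415.3 262. ] [ 39.1 314.6] [152.4 121.7]
1 [234.8 415.3 472. ] [-38.1 344.6] [142.2  55.7]
1 [338.2  80.9 262. ] [198.6 266.5] [206.9 150.8]
1 [338.2  80.9 472. ] [175.6 279.9] [199.8  72.8]
-1 [338.2 415.3 262. ] [ 41.2 265.6] [183.3 118.3]
-1 [338.2 415.3 472. ] [-34.6 278.9] [175.8  53.9]
-1 [234.8  80.9 262. ] [197.6 315. ] [169.2 156.1]
-1 [234.8  80.9 472. ] [174.  344.5] [157.9  75.8]
riser 0.63 [189.6, 169.9, 80.9, 87.8] 4936
[[458.4 239.1]
 [702.6 231.2]
 [694.3  40.6]
 [448.9  51.1]] [(np.float64(188.25985070583178), np.float64(87.09619431175342)), (np.float64(244.36160199877713), np.float64(-1.8533842358031352))]
sign_board 0.87 [312.3, 236.2, 45.4, 33.3] 829
[[ 402.2 -111.4]
 [ 464.8 -150. ]
 [ 418.4 -226.1]
 [ 356.  -187.1]] [(np.float64(88.70005168793215), np.float64(58.58658632727933)), (np.float64(73.56650413871472), np.float64(-31.61197365642186))]
sign 0.71 [310.7, 230.5, 45.2, 33.4] 849
[[ 403.3 -110.1]
 [ 465.8 -148.5]
 [ 418.4 -226.1]
 [ 356.2 -187.3]] [(np.float64(90.46586888170437), np.float64(58.586546471915476)), (np.float64(73.31512558723799), np.float64(-31.605008464772116))]
```

Emit:
{"method": "apply_moves", "body": {
  "delta_pos": [
    [0, 0, 0.3],
    [0, 0, 0.6],
    [0, 0, 1],
    [0, 0, 1]
  ],
  "rot": [
    [0, 0, 0],
    [0, 0, 0],
    [0, 0, 0],
    [0, 0, 0]
  ],
  "hand": [0.5, 0.5, 0.5, 0.5]
}}

```text
time_s: 2.38
ee_pos: [238.0, 526.2, 341.7]
ee_rot: [179.2, 0.0, 155.7]
force: [0.4, 1.0, 0.7]
gripper_width: 67.3
gripper_force: 0.0
```

Emit:
{"method": "apply_moves", "body": {
  "delta_pos": [
    [0, 0, 0.3],
    [0, 0, 0.6],
    [0, 0, 1],
    [0, 0, 1]
  ],
  "rot": [
    [0, 0, 0],
    [0, 0, 0],
    [0, 0, 0],
    [0, 0, 0]
  ],
  "hand": [0.5, 0.5, 0.5, 0.5]
}}

```text
time_s: 2.72
ee_pos: [237.5, 524.9, 461.4]
ee_rot: [179.3, 0.0, 155.7]
force: [0.3, -0.7, 0.6]
gripper_width: 46.1
gripper_force: 0.0
```

```bash
python3 - <<'E'
from h import *
s=env.state();print(s["qpos"],s["ee_pos"])
E
```

```text
[ 6.45137731e+01  1.60085121e+01  5.83901090e+01  3.62118664e-03
  1.04851669e+02 -1.14596363e+00] [237.45520064 524.91687787 461.39486354]
```

Emit:
{"method": "apply_moves", "body": {
  "delta_pos": [
    [0, 0, 0.3],
    [0, 0, 0.6],
    [0, 0, 0.8],
    [0, 0, 0.8]
  ],
  "rot": [
    [0, 0, 0],
    [0, 0, 0],
    [0, 0, 0],
    [0, 0, 0]
  ],
  "hand": [0.5, 0.5, 0.5, 0.5]
}}

```text
time_s: 3.05
ee_pos: [237.2, 524.4, 555.1]
ee_rot: [179.4, 0.0, 155.7]
force: [-0.1, 0.3, 0.2]
gripper_width: 45.6
gripper_force: 0.0
```

```bash
python3 - <<'E'
from h import *
s=env.state();print(s["qpos"],s["ee_pos"],s["ee_rot"])
E
```

```text
[ 6.45159598e+01  1.99419705e+01  3.89087381e+01  3.29493932e-03
  1.20531159e+02 -1.14404260e+00] [237.16605235 524.3523092  555.10711594] [1.79381934e+02 9.52206795e-03 1.55661640e+02]
```

Emit:
{"method": "apply_moves", "body": {
  "delta_pos": [
    [0.25, -0.33, 0],
    [0.5, -0.66, 0],
    [0.7, -1, 0],
    [0.7, -1, 0]
  ],
  "rot": [
    [0, 0, -0.05],
    [0, 0, -0.1],
    [0, 0, -0.14],
    [0, 0, -0.14]
  ],
  "hand": [0.6, 0.6, 0.6, 0.6]
}}

```text
time_s: 3.38
ee_pos: [322.4, 400.8, 549.7]
ee_rot: [-180.0, 0.1, 143.4]
force: [-0.4, 0.3, -0.1]
gripper_width: 54.7
gripper_force: 0.0
```

Emit:
{"method": "apply_moves", "body": {
  "delta_pos": [
    [0.25, -0.33, 0],
    [0.5, -0.66, 0],
    [0.7, -1, 0],
    [0.7, -1, 0]
  ],
  "rot": [
    [0, 0, -0.05],
    [0, 0, -0.1],
    [0, 0, -0.14],
    [0, 0, -0.14]
  ],
  "hand": [0.6, 0.6, 0.6, 0.6]
}}

```text
time_s: 3.72
ee_pos: [406.6, 280.6, 549.3]
ee_rot: [-179.9, 0.1, 131.3]
force: [-0.2, 0.5, 0.2]
gripper_width: 54.7
gripper_force: 0.0
```

Emit:
{"method": "apply_moves", "body": {
  "delta_pos": [
    [0, -0.33, 0],
    [0, -0.66, 0],
    [0, -1, 0],
    [0, -1, 0]
  ],
  "rot": [
    [0, 0, -0.05],
    [0, 0, -0.1],
    [0, 0, -0.14],
    [0, 0, -0.14]
  ],
  "hand": [0.6, 0.6, 0.6, 0.6]
}}

```text
time_s: 4.05
ee_pos: [404.3, 158.3, 550.7]
ee_rot: [180.0, 0.2, 119.0]
force: [-0.0, 1.1, 0.1]
gripper_width: 54.9
gripper_force: 0.0
```

Emit:
{"method": "apply_moves", "body": {
  "delta_pos": [
    [0, -0.33, 0],
    [0, -0.66, 0],
    [0, -1, 0],
    [0, -1, 0]
  ],
  "rot": [
    [0, 0, -0.05],
    [0, 0, -0.1],
    [0, 0, -0.14],
    [0, 0, -0.14]
  ],
  "hand": [0.6, 0.6, 0.6, 0.6]
}}

```text
time_s: 4.38
ee_pos: [404.7, 38.6, 549.7]
ee_rot: [-180.0, 0.2, 106.9]
force: [-0.6, -0.1, 0.3]
gripper_width: 54.6
gripper_force: 0.0
```

```bash
cat > look.py <<'E'
import sys
from h import *
np.set_printoptions(precision=1,suppress=True)
s=env.state();f=viewer.grab_frame("wrist");c=cam(f,s)
print(s["ee_pos"],s["ee_rot"],s["qpos"])
cv2.imwrite(f"pics/{sys.argv[1]}.png",f["pixels"][:,:,::-1])
Z={"sign_collar":88,"sign_board":153,"riser_grommet":86,"wedge":85,"riser":0}
for q in sys.argv[2:]:
    for r in spotter.landmark_of(f,q)[:1]: print(q,np.array(r["position"]),round(r["score"],2),onz(c,r["position"],Z.get(q,0)),"ray",*ray(c,r["position"]))
E
python3 look.py w1 sign_collar sign_board riser_grommet wedge riser
```

```text
[404.7  38.6 549.7] [-180.     0.2  106.9] [  4.    1.7  63.3  -0.2 115.  -13. ]
sign_collar [259.7 252.5] 0.67 [ 410.3 -175.9   88. ] ray [380.8 116.9 720.4] [ 0.  -0.4 -0.9]
sign_board [254.  265.6] 0.82 [ 403.9 -177.9  153. ] ray [380.8 116.9 720.4] [ 0.  -0.5 -0.9]
riser_grommet [354.7 127.3] 0.72 [521.  146.7  86. ] ray [380.8 116.9 720.4] [ 0.2  0.  -1. ]
wedge [409.  142.4] 0.82 [639.2 151.2  85. ] ray [380.8 116.9 720.4] [ 0.4  0.  -0.9]
riser [366.5 131.7] 0.79 [569.7 149.5   0. ] ray [380.8 116.9 720.4] [ 0.3  0.  -1. ]
```

Emit:
{"method": "apply_moves", "body": {
  "delta_pos": [
    [0, -0.33, -0.33],
    [0, -0.66, -0.66],
    [0, -0.9, -1],
    [0, -0.9, -1]
  ],
  "rot": [
    [0, 0, -0.05],
    [0, 0, -0.1],
    [0, 0, -0.13],
    [0, 0, -0.13]
  ],
  "hand": [0.6, 0.6, 0.6, 0.6]
}}

```text
time_s: 5.02
ee_pos: [404.8, -63.9, 428.0]
ee_rot: [-180.0, -0.0, 96.5]
force: [1.2, 0.6, -0.2]
gripper_width: 54.2
gripper_force: 0.0
```

```bash
python3 look.py w2 sign_collar sign_board sign riser_grommet wedge riser
```

```text
[404.8 -63.9 428. ] [-180.    -0.    96.5] [-10.6  -0.7  82.9  -0.   97.8 -17. ]
sign_collar [281.  227.8] 0.59 [ 409.7 -165.7   88. ] ray [395.4  16.7 598.9] [ 0.  -0.3 -0.9]
sign_board [278.7 246.9] 0.79 [ 407.8 -175.2  153. ] ray [395.4  16.7 598.9] [ 0.  -0.4 -0.9]
sign [280.5 217.2] 0.87 [ 408.6 -173.8    0. ] ray [395.4  16.7 598.9] [ 0.  -0.3 -1. ]
riser_grommet [374.7  45.1] 0.93 [520.  144.7  86. ] ray [395.4  16.7 598.9] [ 0.2  0.2 -0.9]
wedge [453.   53.6] 0.91 [642.8 146.9  85. ] ray [395.4  16.7 598.9] [ 0.4  0.2 -0.9]
```

View pics/w2.png

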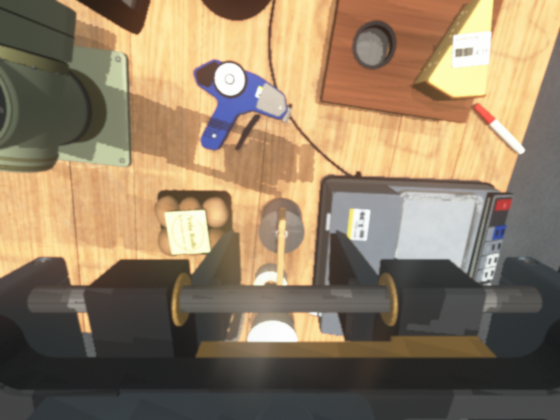

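View pics/w1.png

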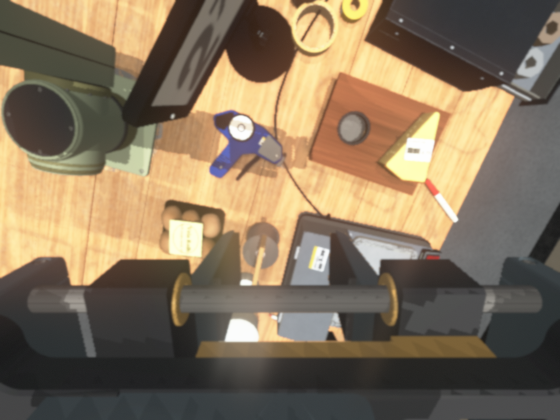

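Both wrist views show the sign between the fingers, at (283,240) in w2, with the grommet at (375,45). The riser and wedge are in clear view. I'll move past the sign so the camera looks straight down on it.

Emit:
{"method": "apply_moves", "body": {
  "delta_pos": [
    [0, -0.33, 0],
    [0, -0.66, 0],
    [0, -1, 0],
    [0, -1, 0]
  ],
  "rot": [
    [0, 0, 0],
    [0, 0, 0],
    [0, 0, 0],
    [0, 0, 0]
  ],
  "hand": [0.6, 0.6, 0.6, 0.6]
}}

```text
time_s: 5.7
ee_pos: [405.8, -189.0, 430.5]
ee_rot: [180.0, 0.3, 96.1]
force: [-0.2, 0.6, -0.1]
gripper_width: 55.0
gripper_force: 0.0
```

Emit:
{"method": "apply_moves", "body": {
  "delta_pos": [
    [0, -0.2, 0],
    [0, -0.3, -0.2],
    [0, -0.3, -0.2]
  ],
  "rot": [
    [0, 0, 0],
    [0, 0, 0],
    [0, 0, 0]
  ],
  "hand": [0.6, 0.6, 0.6]
}}

```text
time_s: 5.95
ee_pos: [404.9, -220.5, 403.7]
ee_rot: [-179.8, -0.1, 96.3]
force: [-0.2, -0.0, -1.3]
gripper_width: 54.8
gripper_force: 0.0
```

```bash
python3 look.py w3 sign_collar sign_board sign
```

```text
[ 404.9 -220.5  403.7] [-179.8   -0.1   96.3] [-30.    4.3  81.   -0.   94.9 -36.3]
sign_collar [293.3 144.5] 0.65 [ 412.3 -171.6   88. ] ray [ 396.2 -140.1  574.8] [ 0.  -0.1 -1. ]
sign_board [291.  147.8] 0.68 [ 407.6 -172.2  153. ] ray [ 396.2 -140.1  574.8] [ 0.  -0.1 -1. ]
sign [293.5 138. ] 0.96 [ 414.2 -165.5    0. ] ray [ 396.2 -140.1  574.8] [ 0. -0. -1.]
```

View pics/w3.png

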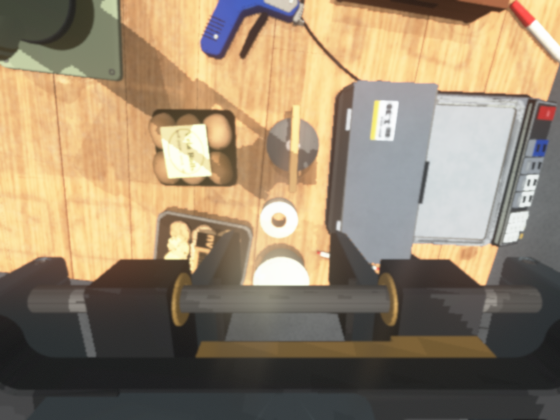

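The board is seen edge-on from (296,105) to (294,192), with the collar disc around (293,145). I'll enlarge a crop to read the edge precisely.

```bash
python3 - <<'E'
from h import *
np.set_printoptions(precision=1,suppress=True)
s=env.state();f=viewer.grab_frame("wrist");c=cam(f,s);t=viewer.grab_frame("top");ct=cam(t)
for n,F,C in(("w",f,c),("t",t,ct)):
  for q in("sign_board","sign"):
    for r in spotter.trace(F,q)[:1]:
        print(n,q,r["score"],r["box"],r["mask"].sum())
        ys,xs=np.nonzero(r["mask"])
        if n=="w":print([(y,xs[ys==y].min(),xs[ys==y].max()) for y in range(ys.min(),ys.max()+1,6)])
p=f["pixels"][90:210,240:350,::-1];a=cv2.resize(p,None,fx=5,fy=5,interpolation=cv2.INTER_CUBIC)
cv2.imwrite("pics/crop.png",a)
for uv in((296,105),(294,192)): print(onz(c,uv,188))
E
```

```text
w sign_board 0.7 [289.8, 152.3, 55.4, 87.4] 2495
[(106, np.int64(292), np.int64(297)), (112, np.int64(290), np.int64(298)), (118, np.int64(287), np.int64(298)), (124, np.int64(274), np.int64(307)), (130, np.int64(269), np.int64(312)), (136, np.int64(266), np.int64(315)), (142, np.int64(265), np.int64(316)), (148, np.int64(265), np.int64(316)), (154, np.int64(267), np.int64(315)), (160, np.int64(271), np.int64(312)), (166, np.int64(276), np.int64(306)), (172, np.int64(287), np.int64(295)), (178, np.int64(287), np.int64(294)), (184, np.int64(287), np.int64(294)), (190, np.int64(287), np.int64(294))]
w sign 0.8 [293.2, 148.7, 50.9, 88.6] 2506
[(106, np.int64(292), np.int64(297)), (112, np.int64(290), np.int64(298)), (118, np.int64(285), np.int64(299)), (124, np.int64(274), np.int64(306)), (130, np.int64(270), np.int64(312)), (136, np.int64(267), np.int64(315)), (142, np.int64(265), np.int64(317)), (148, np.int64(265), np.int64(317)), (154, np.int64(267), np.int64(315)), (160, np.int64(270), np.int64(311)), (166, np.int64(275), np.int64(305)), (172, np.int64(287), np.int64(296)), (178, np.int64(287), np.int64(295)), (184, np.int64(287), np.int64(294)), (190, np.int64(287), np.int64(294))]
t sign_board 0.9 [309.3, 232.8, 44.6, 38.3] 866
t sign 0.57 [311.4, 230.7, 47.5, 32.7] 885
[ 408.6 -116.8  188. ]
[ 419.5 -225.7  188. ]
```

View pics/crop.png

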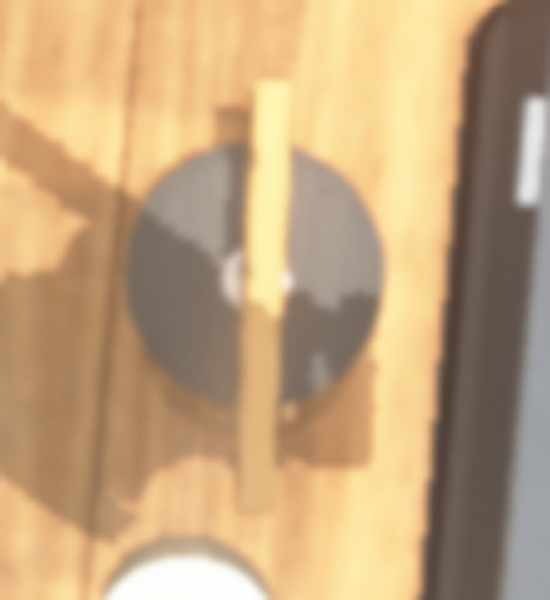

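The crop shows the board's top edge running from crop (273,82) to (256,513). The collar disc is centred at about (256,272).

```bash
python3 - <<'E'
from h import *
np.set_printoptions(precision=1,suppress=True)
s=env.state();f=viewer.grab_frame("wrist");c=cam(f,s);print(s["ee_pos"],s["ee_rot"])
# w3 state pose is unchanged
a=onz(c,(294.6,106.4),188);b=onz(c,(291.2,192.6),188);d=a-b
print(a,b,(a+b)/2,np.linalg.norm(d),"board y azim-90",np.degrees(np.arctan2(d[1],d[0]))-90)
print("collar",onz(c,(291.2,144.4),94))
R=[]
for o,uv in(((380.8,116.9,720.4),None),):pass
X=lambda o,p:(np.array(o),(np.array(p)-np.array(o))/np.linalg.norm(np.array(p)-np.array(o)))
t=cam(viewer.grab_frame("top"));
rs=[ray(t,(312,234.1)),ray(c,(291.2,144.4)),X((395.4,16.7,598.9),(409.7,-165.7,88)),X((380.8,116.9,720.4),(410.3,-175.9,88)),ray(cam(viewer.grab_frame("side")),(263.8,246.9))]
print("collar tri",*tri(rs))
tt=ray(t,(310.7,232.6));rs=[tt,X((395.4,16.7,598.9),(407.8,-175.2,153)),X((380.8,116.9,720.4),(403.9,-177.9,153)),X((396.2,-140.1,574.8),(407.6,-172.2,153))]
print("board tri",*tri(rs))
E
```

```text
[ 405.2 -219.7  406.5] [179.9   0.   96.4]
[ 406.4 -119.3  188. ] [ 415.  -227.4  188. ] [ 410.7 -173.3  188. ] 108.357767072375 board y azim-90 4.544546907972844
collar [ 410.5 -171.4   94. ]
collar tri [ 409.1 -175.8   81.9] [np.float64(9.414321227009184), np.float64(3.977175383668932), np.float64(7.465621813600297), np.float64(3.0761107447356557), np.float64(2.0955814740228713)]
board tri [ 407.6 -172.5  161.1] [np.float64(4.333768399490546), np.float64(0.6975438800750376), np.float64(4.197731512404982), np.float64(0.915165737261209)]
```

Emit:
{"method": "apply_moves", "body": {
  "delta_pos": [
    [0.04, 0.2, -0.33],
    [0.04, 0.38, -0.66],
    [0.04, 0.38, -1],
    [0.04, 0.38, -1]
  ],
  "rot": [
    [0, 0, -0.02],
    [0, 0, -0.02],
    [0, 0, -0.02],
    [0, 0, -0.02]
  ],
  "hand": [0.4, 0.4, 0.4, 0.4]
}}

```text
time_s: 6.93
ee_pos: [405.0, -171.4, 279.1]
ee_rot: [-179.2, -0.4, 94.7]
force: [-0.7, -0.3, -0.7]
gripper_width: 36.9
gripper_force: 0.0
```

Emit:
{"method": "apply_moves", "body": {
  "delta_pos": [
    [0, 0, -0.3],
    [0, 0, -0.5],
    [0, 0, -0.6],
    [0, 0, -0.6]
  ],
  "rot": [
    [0, 0, 0],
    [0, 0, 0],
    [0, 0, 0],
    [0, 0, 0]
  ],
  "hand": [0.4, 0.4, 0.4, 0.4]
}}

```text
time_s: 7.27
ee_pos: [409.2, -174.7, 212.9]
ee_rot: [-179.8, -0.1, 94.6]
force: [-0.7, -0.3, -0.1]
gripper_width: 36.4
gripper_force: 0.0
```

```bash
python3 - <<'E'
from h import *
np.set_printoptions(precision=1,suppress=True)
s=env.state();print(s["ee_pos"],s["ee_rot"])
f=viewer.grab_frame("wrist");c=cam(f,s)
for z in(141,160,188):print(z,proj(c,(409.5,-174,z)),proj(c,(s["ee_pos"][0],s["ee_pos"][1],z)))
w=f["pixels"][:,:,::-1];g=viewer.grab_frame("side")["pixels"][190:300,200:330,::-1]
g=cv2.resize(g,None,fx=3.2,fy=3.2);w=cv2.resize(w,None,fx=.65,fy=.65);o=np.zeros((max(g.shape[0],w.shape[0]),g.shape[1]+w.shape[1],3),np.uint8)
o[:w.shape[0],:w.shape[1]]=w;o[:g.shape[0],w.shape[1]:]=g;cv2.imwrite("pics/c1.png",o)
E
```

```text
[ 409.2 -174.7  212.9] [-179.8   -0.1   94.6]
141 [285.6 220.9] [285.2 221.6]
160 [285.6 228.4] [285.1 229.2]
188 [285.6 241.9] [285.1 242.8]
```

View pics/c1.png

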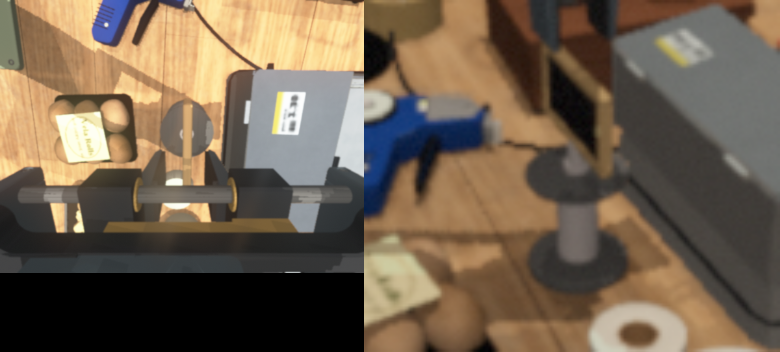

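The board sits centred between the fingers, at about (187,150) in the composite. I'll descend and grip.

Emit:
{"method": "apply_moves", "body": {
  "delta_pos": [
    [0, 0, -0.2],
    [0, 0, -0.4],
    [0, 0, -0.6],
    [0, 0, -0.6]
  ],
  "rot": [
    [0, 0, 0],
    [0, 0, 0],
    [0, 0, 0],
    [0, 0, 0]
  ],
  "hand": [0.4, 0.4, 0.4, 0.4]
}}

```text
time_s: 7.7
ee_pos: [408.7, -174.2, 140.4]
ee_rot: [-179.8, -0.1, 94.6]
force: [-0.5, 0.2, 0.4]
gripper_width: 36.2
gripper_force: 0.0
```

Emit:
{"method": "apply_moves", "body": {
  "delta_pos": [
    [0, 0, 0],
    [0, 0, 0],
    [0, 0, 0],
    [0, 0, 0],
    [0, 0, 0],
    [0, 0, 0]
  ],
  "rot": [
    [0, 0, 0],
    [0, 0, 0],
    [0, 0, 0],
    [0, 0, 0],
    [0, 0, 0],
    [0, 0, 0]
  ],
  "hand": [0, 0, 0, 0, 0, 0],
  "newtons": 40
}}

```text
time_s: 8.2
ee_pos: [410.9, -174.9, 143.4]
ee_rot: [179.8, 0.1, 94.6]
force: [-0.6, 0.9, 5.8]
gripper_width: 9.4
gripper_force: 40.0
```

Emit:
{"method": "apply_moves", "body": {
  "delta_pos": [
    [0, 0, 0.12],
    [0, 0, 0.25],
    [0, 0, 0.4],
    [0, 0, 0.6],
    [0, 0, 0.8],
    [0, 0, 1],
    [0, 0, 1]
  ],
  "rot": [
    [0, 0, 0],
    [0, 0, 0],
    [0, 0, 0],
    [0, 0, 0],
    [0, 0, 0],
    [0, 0, 0],
    [0, 0, 0]
  ],
  "hand": [0, 0, 0, 0, 0, 0, 0]
}}

```text
time_s: 8.78
ee_pos: [411.8, -175.4, 266.2]
ee_rot: [179.6, 0.2, 94.6]
force: [1.0, -0.7, -2.4]
gripper_width: 9.4
gripper_force: 40.0
```

Emit:
{"method": "apply_moves", "body": {
  "delta_pos": [
    [0, 0.2, 0.3],
    [0, 0.5, 0.4],
    [0, 0.8, 0.4],
    [0, 1, 0.4],
    [0, 1, 0.4]
  ],
  "rot": [
    [0, 0, 0],
    [0, 0, 0],
    [0, 0, 0],
    [0, 0, 0],
    [0, 0, 0]
  ],
  "hand": [0, 0, 0, 0, 0]
}}

```text
time_s: 9.2
ee_pos: [408.7, -50.7, 308.9]
ee_rot: [-179.9, -0.2, 94.9]
force: [-0.2, -0.7, -3.1]
gripper_width: 10.0
gripper_force: 40.0
```

Emit:
{"method": "apply_moves", "body": {
  "delta_pos": [
    [0.2, 0.3, 0],
    [0.4, 0.6, 0],
    [0.5, 0.8, 0],
    [0.5, 0.8, 0],
    [0.5, 0.8, 0]
  ],
  "rot": [
    [0, 0, 0],
    [0, 0, 0],
    [0, 0, 0],
    [0, 0, 0],
    [0, 0, 0]
  ],
  "hand": [0, 0, 0, 0, 0]
}}

```text
time_s: 9.62
ee_pos: [469.6, 42.0, 308.1]
ee_rot: [-179.8, 0.0, 94.8]
force: [-1.0, -0.1, -2.2]
gripper_width: 9.9
gripper_force: 40.0
```

```bash
python3 look.py w5 riser_grommet wedge riser sign_collar
python3 - <<'E'
from h import *
np.set_printoptions(precision=1,suppress=True)
print(env.state()["force"],env.state()["torque"])
s=env.state();f=viewer.grab_frame("wrist");c=cam(f,s)
a=f["pixels"][:,:,::-1].copy()
cv2.imwrite("pics/w5b.png",cv2.resize(a[:210],None,fx=1.42,fy=1.42))
t=viewer.grab_frame("top");ct=cam(t)
for q in("riser_grommet","riser"):
  for F,C in((f,c),(t,ct)):
    r=spotter.trace(F,q)
    if r: print(q,r[0]["score"],r[0]["box"],onz(C,r[0]["box"][:2],86))
E
```

```text
[469.6  42.  308.1] [-179.8    0.    94.8] [ 3.7  6.2 92.1 -0.  81.9 -1. ]
wedge [429.1 115.7] 0.84 [641.1 145.3  85. ] ray [463.  123.1 478.9] [ 0.4  0.1 -0.9]
riser [358.9 113.7] 0.63 [572.9 144.2   0. ] ray [463.  123.1 478.9] [ 0.2  0.  -1. ]
[ 0.3  0.1 -2.7] [-0.1  0.   0. ]
riser_grommet 0.85 [380.9, 104.9, 211.1, 171.0] [580.1 151.2  86. ]
riser_grommet 0.83 [193.0, 142.2, 69.2, 31.6] [647.1 133.3  86. ]
riser 0.62 [383.8, 104.0, 218.0, 179.2] [583.5 152.5  86. ]
riser 0.76 [190.2, 141.0, 74.7, 29.4] [650.2 140.8  86. ]
```

View pics/w5b.png

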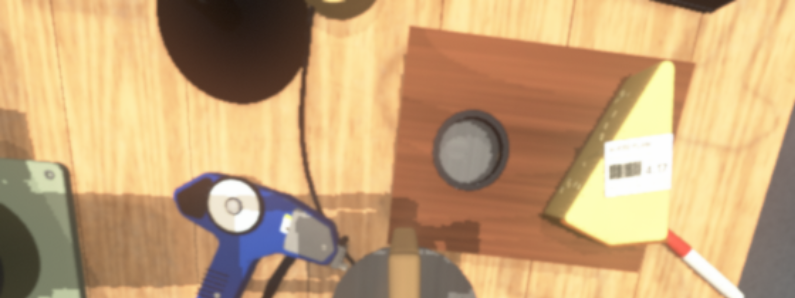

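The grommet rim is centred at (471,150) in the enlarged view. The riser deck's corners are at (411,27), (391,248), (694,63) and (638,270), and the steel foot is visible inside the hole.

```bash
python3 - <<'E'
from h import *
np.set_printoptions(precision=1,suppress=True)
s=env.state();f=viewer.grab_frame("wrist");c=cam(f,s)
C=[onz(c,np.array(p)/1.42,85) for p in((411,27),(391,248),(694,63),(638,270))];print(np.array(C))
ax=C[0]-C[1];print("front edge len",np.linalg.norm(ax),"yaw",np.degrees(np.arctan2(ax[1],ax[0]))-90,[np.degrees(np.arctan2(*(b-a)[1::-1])) for a,b in((C[0],C[2]),(C[1],C[3]))])
g=cv2.cvtColor(f["pixels"],cv2.COLOR_RGB2HSV)
roi=f["pixels"][70:140,295:370].astype(int);m=((roi.max(2)-roi.min(2))<35).astype(np.uint8)
m=cv2.morphologyEx(m,cv2.MORPH_OPEN,np.ones((3,3)))
k=max(cv2.findContours(m,0,cv2.CHAIN_APPROX_NONE)[0],key=cv2.contourArea);e=cv2.fitEllipse(cv2.convexHull(k));uv=np.array(e[0])+(295,70);print(e,uv,onz(c,uv,86))
X=lambda o,p:(np.array(o),(np.array(p)-np.array(o))/np.linalg.norm(np.array(p)-np.array(o)))
t=cam(viewer.grab_frame("top"))
rs=[ray(c,uv),ray(t,(189.8,192.1)),X((395.4,16.7,598.9),(520,144.7,86)),X((380.8,116.9,720.4),(521,146.7,86))]
print(tri(rs))
E
```

```text
[[459.6 236.6  85. ]
 [456.3  54.4  85. ]
 [696.7 229.3  85. ]
 [691.5  52.2  85. ]]
front edge len 182.25471854313642 yaw -1.0303394653221432 [np.float64(-1.7780192243653363), np.float64(-0.5513320434533111)]
((35.848655700683594, 36.11082077026367), (51.63044738769531, 55.81792449951172), 18.353256225585938) [330.8 106.1] [519.  145.7  86. ]
(array([518.7, 144.2,  84.8]), [np.float64(1.670625299332809), np.float64(6.602937074684802), np.float64(1.6936805439305262), np.float64(3.572936897556551)])
```

Emit:
{"method": "apply_moves", "body": {
  "delta_pos": [
    [0.1, 0.2, 0],
    [0.2, 0.4, 0],
    [0.3, 0.65, 0],
    [0.41, 0.87, 0],
    [0.41, 0.87, -0.2],
    [0.41, 0.87, -0.5],
    [0.41, 0.87, -0.5],
    [0.41, 0.87, -0.5]
  ],
  "rot": [
    [0, 0, -0.03],
    [0, 0, -0.06],
    [0, 0, -0.066],
    [0, 0, -0.066],
    [0, 0, -0.066],
    [0, 0, -0.066],
    [0, 0, -0.066],
    [0, 0, -0.066]
  ],
  "hand": [0, 0, 0, 0, 0, 0, 0, 0],
  "newtons": 60
}}

```text
time_s: 10.93
ee_pos: [517.8, 145.7, 248.6]
ee_rot: [-179.7, 0.1, 89.0]
force: [0.4, 0.1, -1.2]
gripper_width: 9.6
gripper_force: 60.0
```

```bash
python3 - <<'E'
from h import *
np.set_printoptions(precision=1,suppress=True)
s=env.state();print(s["ee_pos"],s["ee_rot"],s["force"],s["torque"])
w=viewer.grab_frame("wrist");c=cam(w,s);g=viewer.grab_frame("side");cs=cam(g)
for n,F,C in(("w",w,c),("s",g,cs)):
  for q in("sign_collar","riser_grommet"):
    for r in spotter.landmark_of(F,q)[:1]: print(n,q,np.array(r["position"]),round(r["score"],2),"exp",proj(C,(519,145.5,196 if "coll" in q else 86)))
g=cv2.resize(g["pixels"][120:240,200:340,::-1],None,fx=3,fy=3);w=cv2.resize(w["pixels"][:,:,::-1],None,fx=.65,fy=.65)
o=np.zeros((360,w.shape[1]+420,3),np.uint8);o[:w.shape[0],:w.shape[1]]=w;o[:,w.shape[1]:]=g;cv2.imwrite("pics/c2.png",o)
E
```

```text
[517.8 145.7 248.6] [-179.7    0.1   89. ] [ 0.4  0.1 -1.2] [-0.1 -0.   0. ]
w sign_collar [286.1 224.8] 0.72 exp [287.  229.3]
s sign_collar [258.7 159.7] 0.76 exp [260.1 155.8]
s riser_grommet [264.3 188.7] 0.74 exp [260.8 187.1]
```

View pics/c2.png

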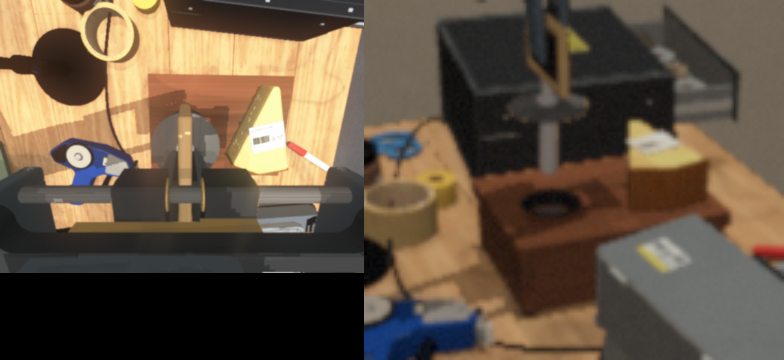

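The post hangs vertically above the grommet, with its tip at (549,172) and the hole at (551,204) in the side crop. I'll descend to just above the foot.

Emit:
{"method": "apply_moves", "body": {
  "delta_pos": [
    [0, 0, -0.15],
    [0, 0, -0.3],
    [0, 0, -0.4],
    [0, 0, -0.5],
    [0, 0, -0.55],
    [0, 0, -0.55]
  ],
  "rot": [
    [0, 0, 0],
    [0, 0, 0],
    [0, 0, 0],
    [0, 0, 0],
    [0, 0, 0],
    [0, 0, 0]
  ],
  "hand": [0, 0, 0, 0, 0, 0]
}}

```text
time_s: 11.73
ee_pos: [518.5, 145.7, 183.4]
ee_rot: [-179.9, 0.0, 89.0]
force: [-0.1, -0.2, -3.1]
gripper_width: 9.9
gripper_force: 60.0
```

Emit:
{"method": "apply_moves", "body": {
  "delta_pos": [
    [0, 0, -0.025],
    [0, 0, -0.05],
    [0, 0, -0.075],
    [0, 0, -0.075],
    [0, 0, -0.075]
  ],
  "rot": [
    [0, 0, 0],
    [0, 0, 0],
    [0, 0, 0],
    [0, 0, 0],
    [0, 0, 0]
  ],
  "hand": [0, 0, 0, 0, 0]
}}

```text
time_s: 12.15
ee_pos: [519.4, 146.0, 175.5]
ee_rot: [179.9, -0.0, 89.0]
force: [0.3, 0.0, -2.2]
gripper_width: 10.0
gripper_force: 60.0
```

Emit:
{"method": "apply_moves", "body": {
  "delta_pos": [
    [0, 0, -0.01],
    [0, 0, -0.02],
    [0, 0, -0.02],
    [0, 0, -0.02]
  ],
  "rot": [
    [0, 0, 0],
    [0, 0, 0],
    [0, 0, 0],
    [0, 0, 0]
  ],
  "hand": [0, 0, 0, 0]
}}

```text
time_s: 12.48
ee_pos: [519.4, 146.0, 175.3]
ee_rot: [179.9, -0.0, 89.0]
force: [-2.7, -0.6, 11.5]
gripper_width: 9.8
gripper_force: 60.0
```

Emit:
{"method": "apply_moves", "body": {
  "delta_pos": [
    [0, 0, -0.01],
    [0, 0, -0.02],
    [0, 0, -0.02],
    [0, 0, -0.02]
  ],
  "rot": [
    [0, 0, 0],
    [0, 0, 0],
    [0, 0, 0],
    [0, 0, 0]
  ],
  "hand": [0, 0, 0, 0]
}}

```text
time_s: 12.82
ee_pos: [519.4, 146.0, 175.2]
ee_rot: [179.8, -0.1, 89.0]
force: [-5.4, -2.3, 23.6]
gripper_width: 10.0
gripper_force: 60.0
```

Emit:
{"method": "apply_moves", "body": {
  "delta_pos": [
    [0, 0, 0.02],
    [0.008, 0, 0.02],
    [0.016, 0, 0.02],
    [0.025, 0, 0.02],
    [0.033, 0, 0.02],
    [0.042, 0, 0.02],
    [0.05, 0, 0.02],
    [0.058, 0, 0.02],
    [0.067, 0, 0.02],
    [0.067, 0, 0.02]
  ],
  "rot": [
    [0, 0, 0],
    [0, 0, 0],
    [0, 0, 0],
    [0, 0, 0],
    [0, 0, 0],
    [0, 0, 0],
    [0, 0, 0],
    [0, 0, 0],
    [0, 0, 0],
    [0, 0, 0]
  ],
  "hand": [0, 0, 0, 0, 0, 0, 0, 0, 0, 0]
}}

```text
time_s: 13.65
ee_pos: [522.1, 146.0, 175.2]
ee_rot: [-179.4, -0.0, 88.9]
force: [-13.0, -0.5, 22.1]
gripper_width: 9.9
gripper_force: 60.1
```

Emit:
{"method": "apply_moves", "body": {
  "delta_pos": [
    [0, 0, 0.008],
    [0, 0, 0.016],
    [0, 0, 0.016]
  ],
  "rot": [
    [0, 0, 0],
    [0, 0, 0],
    [0, 0, 0]
  ],
  "hand": [0, 0, 0]
}}

```text
time_s: 13.9
ee_pos: [523.7, 146.0, 175.4]
ee_rot: [-179.6, 0.0, 89.0]
force: [-6.1, 1.0, 9.4]
gripper_width: 10.3
gripper_force: 60.0
```

Emit:
{"method": "apply_moves", "body": {
  "delta_pos": [
    [0, 0, 0.006],
    [0.01, 0, 0.006],
    [0.02, 0, 0.006],
    [0.03, 0, 0.006],
    [0.03, 0, 0.006],
    [0.03, 0, 0.006]
  ],
  "rot": [
    [0, 0, 0],
    [0, 0, 0],
    [0, 0, 0],
    [0, 0, 0],
    [0, 0, 0],
    [0, 0, 0]
  ],
  "hand": [0, 0, 0, 0, 0, 0]
}}

```text
time_s: 14.4
ee_pos: [527.5, 145.9, 175.4]
ee_rot: [-179.6, 0.0, 88.9]
force: [-8.2, 1.1, 8.4]
gripper_width: 9.5
gripper_force: 60.0
```

Emit:
{"method": "apply_moves", "body": {
  "delta_pos": [
    [-0.02, 0.015, 0.015],
    [-0.03, 0.033, 0.015],
    [-0.03, 0.033, -0.01],
    [-0.04, 0.033, -0.01],
    [-0.05, 0.033, -0.01],
    [-0.06, 0.033, -0.01],
    [-0.07, 0.033, -0.01],
    [-0.08, 0.033, -0.01],
    [-0.09, 0.033, -0.01],
    [-0.1, 0.033, -0.01]
  ],
  "rot": [
    [0, 0, 0],
    [0, 0, 0],
    [0, 0, 0],
    [0, 0, 0],
    [0, 0, 0],
    [0, 0, 0],
    [0, 0, 0],
    [0, 0, 0],
    [0, 0, 0],
    [0, 0, 0]
  ],
  "hand": [0, 0, 0, 0, 0, 0, 0, 0, 0, 0]
}}

```text
time_s: 15.23
ee_pos: [521.6, 150.3, 175.4]
ee_rot: [179.6, -0.1, 89.0]
force: [5.2, 1.0, 5.3]
gripper_width: 9.6
gripper_force: 60.0
```

Sliding works and the tip is still on the surface. I'll continue along −x on the y+4 line.

Emit:
{"method": "apply_moves", "body": {
  "delta_pos": [
    [-0.01, 0, 0],
    [-0.02, 0, 0],
    [-0.03, 0, 0],
    [-0.04, 0, 0],
    [-0.05, 0, 0],
    [-0.06, 0, 0],
    [-0.07, 0, 0],
    [-0.08, 0, 0],
    [-0.08, 0, 0]
  ],
  "rot": [
    [0, 0, 0],
    [0, 0, 0],
    [0, 0, 0],
    [0, 0, 0],
    [0, 0, 0],
    [0, 0, 0],
    [0, 0, 0],
    [0, 0, 0],
    [0, 0, 0]
  ],
  "hand": [0, 0, 0, 0, 0, 0, 0, 0, 0]
}}

```text
time_s: 15.98
ee_pos: [510.0, 150.0, 174.7]
ee_rot: [179.8, -0.0, 89.0]
force: [4.7, -0.2, 5.6]
gripper_width: 9.5
gripper_force: 60.0
```

Emit:
{"method": "apply_moves", "body": {
  "delta_pos": [
    [-0.01, -0.015, 0.02],
    [0, -0.033, 0.02],
    [0, -0.033, 0.006],
    [0.01, -0.033, 0.006],
    [0.02, -0.033, 0.006],
    [0.03, -0.033, 0.006],
    [0.04, -0.033, 0.006],
    [0.05, -0.033, 0.006],
    [0.06, -0.033, 0.006],
    [0.07, -0.033, 0.006]
  ],
  "rot": [
    [0, 0, 0],
    [0, 0, 0],
    [0, 0, 0],
    [0, 0, 0],
    [0, 0, 0],
    [0, 0, 0],
    [0, 0, 0],
    [0, 0, 0],
    [0, 0, 0],
    [0, 0, 0]
  ],
  "hand": [0, 0, 0, 0, 0, 0, 0, 0, 0, 0]
}}

```text
time_s: 16.82
ee_pos: [509.1, 146.0, 174.9]
ee_rot: [-178.9, 0.0, 88.9]
force: [-13.3, 0.7, 19.3]
gripper_width: 10.0
gripper_force: 60.2
```

Emit:
{"method": "apply_moves", "body": {
  "delta_pos": [
    [0, 0, 0.01],
    [0, 0, 0.016],
    [0, 0, 0.016]
  ],
  "rot": [
    [0, 0, 0],
    [0, 0, 0],
    [0, 0, 0]
  ],
  "hand": [0, 0, 0]
}}

```text
time_s: 17.07
ee_pos: [515.9, 145.3, 175.4]
ee_rot: [-179.8, 0.1, 89.0]
force: [-0.1, -0.0, -2.2]
gripper_width: 9.8
gripper_force: 60.0
```

Emit:
{"method": "apply_moves", "body": {
  "delta_pos": [
    [0.03, 0, 0.01],
    [0.03, 0, -0.022],
    [0.02, 0, -0.022],
    [0.01, 0, -0.022],
    [0, 0, -0.022],
    [-0.015, 0, -0.022],
    [-0.03, 0, -0.022],
    [-0.045, 0, -0.022],
    [-0.06, 0, -0.022],
    [-0.075, 0, -0.022]
  ],
  "rot": [
    [0, 0, 0],
    [0, 0, 0],
    [0, 0, 0],
    [0, 0, 0],
    [0, 0, 0],
    [0, 0, 0],
    [0, 0, 0],
    [0, 0, 0],
    [0, 0, 0],
    [0, 0, 0]
  ],
  "hand": [0, 0, 0, 0, 0, 0, 0, 0, 0, 0]
}}

```text
time_s: 17.9
ee_pos: [508.6, 146.0, 173.5]
ee_rot: [180.0, -0.0, 89.0]
force: [6.6, 0.3, -1.5]
gripper_width: 9.4
gripper_force: 60.0
```

Contact has gone (Fz ≈ −1.5 N, z lower) with a side force of 6.6 N, so it probably dropped in. I'll probe down.

Emit:
{"method": "apply_moves", "body": {
  "delta_pos": [
    [0, 0, -0.012],
    [0.01, 0, -0.025],
    [0.01, 0, -0.04],
    [0.01, 0, -0.04]
  ],
  "rot": [
    [0, 0, 0],
    [0, 0, 0],
    [0, 0, 0],
    [0, 0, 0]
  ],
  "hand": [0, 0, 0, 0]
}}

```text
time_s: 18.23
ee_pos: [509.7, 146.1, 168.4]
ee_rot: [-180.0, -0.0, 89.0]
force: [4.1, -0.3, -1.8]
gripper_width: 9.3
gripper_force: 60.0
```

Emit:
{"method": "apply_moves", "body": {
  "delta_pos": [
    [0.008, 0, -0.02],
    [0.015, 0, -0.05],
    [0.015, 0, -0.08],
    [0.015, 0, -0.12],
    [0.015, 0, -0.12]
  ],
  "rot": [
    [0, 0, 0],
    [0, 0, 0],
    [0, 0, 0],
    [0, 0, 0],
    [0, 0, 0]
  ],
  "hand": [0, 0, 0, 0, 0]
}}

```text
time_s: 18.65
ee_pos: [510.4, 145.8, 153.2]
ee_rot: [-179.8, 0.0, 89.0]
force: [1.7, 2.1, -4.0]
gripper_width: 9.5
gripper_force: 60.0
```

Emit:
{"method": "apply_moves", "body": {
  "delta_pos": [
    [0.005, 0, -0.03],
    [0.005, 0, -0.06],
    [0.005, 0, -0.08],
    [0.005, 0, -0.1],
    [0.005, 0, -0.1]
  ],
  "rot": [
    [0, 0, 0],
    [0, 0, 0],
    [0, 0, 0],
    [0, 0, 0],
    [0, 0, 0]
  ],
  "hand": [0, 0, 0, 0, 0]
}}

```text
time_s: 19.07
ee_pos: [511.1, 145.6, 142.0]
ee_rot: [-179.9, 0.1, 89.0]
force: [-0.5, 0.4, -2.9]
gripper_width: 9.9
gripper_force: 60.0
```

Emit:
{"method": "apply_moves", "body": {
  "delta_pos": [
    [0, 0, -0.01],
    [0, 0, -0.02],
    [0, 0, -0.02],
    [0, 0, -0.02]
  ],
  "rot": [
    [0, 0, 0],
    [0, 0, 0],
    [0, 0, 0],
    [0, 0, 0]
  ],
  "hand": [0, 0, 0, 0]
}}

```text
time_s: 19.4
ee_pos: [511.7, 145.7, 141.5]
ee_rot: [-180.0, 0.0, 89.0]
force: [-3.2, -1.8, 5.7]
gripper_width: 9.4
gripper_force: 60.0
```

It is seated at the expected height (141.5). I'll release and check.

Emit:
{"method": "apply_moves", "body": {
  "delta_pos": [
    [0, 0, 0],
    [0, 0, 0],
    [0, 0, 0],
    [0, 0, 0],
    [0, 0, 0],
    [0, 0, 0]
  ],
  "rot": [
    [0, 0, 0],
    [0, 0, 0],
    [0, 0, 0],
    [0, 0, 0],
    [0, 0, 0],
    [0, 0, 0]
  ],
  "hand": [0.2, 0.4, 0.4, 0.4, 0.4, 0.4]
}}

```text
time_s: 19.9
ee_pos: [512.1, 145.9, 140.3]
ee_rot: [180.0, -0.0, 89.0]
force: [0.1, -0.9, -0.7]
gripper_width: 36.7
gripper_force: 0.0
```

Emit:
{"method": "apply_moves", "body": {
  "delta_pos": [
    [0, 0, 0.15],
    [0, 0, 0.4],
    [0, 0, 0.7],
    [0, 0, 1],
    [0, 0, 1]
  ],
  "rot": [
    [0, 0, 0],
    [0, 0, 0],
    [0, 0, 0],
    [0, 0, 0],
    [0, 0, 0]
  ],
  "hand": [0.4, 0.4, 0.4, 0.4, 0.4]
}}

```text
time_s: 20.32
ee_pos: [515.7, 146.9, 267.9]
ee_rot: [179.2, -0.2, 89.0]
force: [1.1, 0.4, 0.4]
gripper_width: 36.7
gripper_force: 0.0
```

```bash
python3 - <<'E'
from h import *
np.set_printoptions(precision=1,suppress=True)
s=env.state();print(s["ee_pos"],s["force"],s["gripper_width"])
w=viewer.grab_frame("wrist");g=viewer.grab_frame("side");c=cam(w,s)
for q in("sign_collar","wedge"):
  for r in spotter.landmark_of(w,q)[:1]: print(q,r["score"],onz(c,r["position"],86))
g=cv2.resize(g["pixels"][120:240,200:340,::-1],None,fx=3,fy=3);w=cv2.resize(w["pixels"][:,:,::-1],None,fx=.65,fy=.65)
o=np.zeros((360,w.shape[1]+420,3),np.uint8);o[:w.shape[0],:w.shape[1]]=w;o[:,w.shape[1]:]=g;cv2.imwrite("pics/c3.png",o)
E
```

```text
[515.7 146.9 267.9] [1.1 0.4 0.4] 36.661713428052906
sign_collar 0.76 [512.3 148.3  86. ]
```

View pics/c3.png

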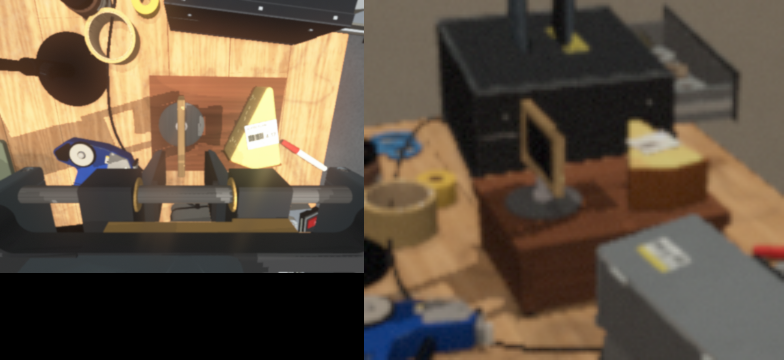

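The sign stands upright with its collar flat on the grommet, at (543,200) in the side crop. The board is square to the riser's front and the wedge has not moved.

```bash
python3 -c "
from workcell import env
print(env.job_done())"
```

```text
the job is handed in; nothing more can be done
None
```

The job is handed in at about 20 s: the sign stands upright in the riser socket and is released, with its collar flat on the grommet and its board square to the front. The camera check showed the wedge unmoved; I did not check the tub and label roll again after the move, and the hand-in call returned no verdict.

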